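# Change the grating head for blue cheese

### The job

Change the cheese grater over to blue cheese: lift the yellow-knobbed grating head out of the grater's drive and put it in the tub of its own colour, then take the blue-knobbed head from the white stand, turn it until its cross stem meshes with the slot of the drive, and slide it home until its disc lies flat on the drive block. Press on until the sprung drive block is down at its stop, and finish like that, still gripping the blue head and keeping the drive pressed down. Leave the cheese, the price card and the jar where they are.

Things in the scene. Friction and masses are not known exactly. Their poses are not given: they have to be found in the camera images.
- grater: White round drive unit of a cheese grater, fixed to the counter: 172 mm across, 95 mm high, with a grey control panel on the side of its own -x. Origin at the centre of its underside, z up. The drive block stands on the middle of its top and shares its yaw.
- drive_mouth (a point): Centre of the top face of the aluminium drive block, 130 mm above the counter when not pressed. Block 44 x 44 mm with a cross-shaped slot open at the top, 27 mm deep; each arm of the cross is 11 mm wide and 34 mm from end to end, along this point's x and y axes; z up. A stem fits at every quarter turn. It cannot turn.
- drive (a joint): How far the drive block is pressed down, in m: 0 up, 0.010 at its stop. A spring pushes it up with about 5 N at the top and 11 N at the stop; it springs back when let go.
- yellow_head: Grating head, 65 mm high, about 150 g: square yellow knob 24 x 24 x 36 mm on a steel disc 76 mm across, 5 mm thick, over a cross-shaped stem 24 mm long (two blades 30 mm across, 8 mm thick, rounded foot). Origin: centre of the stem's tip; z up through the knob, x, y along the blades and square to the knob's sides. Starts home in the drive; lifts straight out.
- yellow_head_seat (a point): Centre of the underside of the yellow head's disc, 24 mm above that head's origin and 5 mm below the disc's top, same axes.
- blue_head: Grating head, 65 mm high, about 150 g: square blue knob 24 x 24 x 36 mm on a steel disc 76 mm across, 5 mm thick, over a cross-shaped stem 24 mm long (two blades 30 mm across, 8 mm thick, rounded foot). Origin: centre of the stem's tip; z up through the knob, x, y along the blades and square to the knob's sides. Starts in the white stand at any yaw; lifts straight out.
- blue_head_seat (a point): Centre of the underside of the blue head's disc, 24 mm above that head's origin and 5 mm below the disc's top, same axes; it meets drive_mouth when the head is home.
- stand: White block 100 x 100 x 36 mm with a round well 37 mm wide and 30 mm deep in its middle, fixed. Origin at the centre of its underside.
- yellow_tub: Open yellow tub, fixed, 150 x 150 mm outside and 45 mm high, walls and floor about 4 mm. Origin at the centre of its underside, x and y along its sides.
- red_tub: Open red tub of the same size, fixed; nothing belongs in it. Origin at the centre of its underside.
- cheese: Bystander: block of yellow cheese 103 x 55 x 52 mm, origin at the centre of its underside.
- card_holder: Bystander: wooden block with an upright blank price card, 80 mm wide and 70 mm high, origin at the centre of its underside.
- jar: Bystander: jar with a red cap, 60 mm across, 75 mm high, origin at the centre of its underside.

How it is judged:
By the outcome, as a careful person would: the job done as asked, in the order asked, and still so for the second after the job is handed in, while the arm keeps its last pose, push and grip.
It also fails if it takes over 64 s, if anything falls off the work surface, if the arm or the gripper's body presses on something with over 40 N, if the wrist force passes 120 N, or if a joint passes its speed limit or range.

### The arm

A 6-joint arm with a two-finger parallel gripper is mounted at the origin on the work surface. World frame = base frame: x ahead of the robot, y to its left, z up, the work surface at z = 0. Lengths are in mm, angles in rad, forces in N, time in s.
With the tool pointing down it reaches from about 300 to 775 mm from the base axis. Payload 14.6 kg.
Tool frame: the origin (TCP) lies on the centre line of the jaws, within the pads' length; the fingertips stand 19 mm ahead of it and the grasp point (between the pads) is the TCP (bot.tip_reach is the distance from the TCP to the fingertips, in mm); z points along the fingers, y is the line along which they close (so a half turn about z gives the same grasp; the last joint's range is limited). The gripper opens to 85 mm and grips with 20 to 120 N. Pads are 22 mm wide; open, the fingers measure 114 mm over their backs; the gripper's body (76 mm by 85 mm) begins 54 mm behind the grasp point. The pads swing forward as they close: fully open they stand 13 mm farther back than shut.
Start: joints at [-1.212, 0.3, 1.521, -0, 1.321, -0.067], TCP at [227.169, -500.883, 250.281] pointing down, gripper open.
Joint ranges: [-3.03, 3.03], [-0.79, 2.21], [0.23, 2.52], [-1.04, 4.18], [0, 3.07], [-2.55, 2.55]. Speed limits (rad/s): [2.22, 2.22, 2.57, 3.14, 3.14, 3.14].

### API

Orientations are given as a unit quaternion [w, x, y, z].
In Python, from rig import bot gives the robot as it stands. Calls block until the motion is done:
- bot.move_to(position, orientation): joint-space move of the TCP to a pose.
- bot.servo_line(position, attitude=None, speed=150, until_force=None): straight line of the TCP; attitude=None keeps the orientation; speed is the mean speed in mm/s. With until_force (N) it stops when the force on the tool has changed by that much, and returns True; else False.
- bot.move_joints(angles): joint-space move.
- bot.move_gripper(opening, grip_force=None): finger opening in mm; grip_force is the grip in N (None keeps the last); returns when the fingers have stopped.
- bot.dwell(seconds).
- bot.ik(position, orientation): joint angles nearest the present ones, or None.
- bot.read_state(): the state.
- bot.read_camera(name): name is "scene" or "top"; returns a dict with "image" (384x512x3 uint8, blue, green, red), "depth" (384x512 float32, mm along the optical axis (not along the pixel's ray), 0 where there is no reading), "fovy" (degrees; the focal length in pixels is half the picture's height over the tangent of half this angle, whatever the lens; pixels are square), "cx", "cy" (the principal point, pixels), "eye" and "attitude" of the camera in the world. Camera axes: x right, y down, z forward; pixel columns grow to the right and rows downward; lengths in mm; the calibration is good to about 2 mm. A picture is of the moment at which its call begins.
A pose or a line that the arm cannot do raises bot.MotionError and nothing moves.
- bot.finish_job(): hands the job in; it is judged then, once.
The state is a dict: "clock": time; "joint_positions": joint angles; "qvel": joint speeds; "effort": joint torques, N m; "ee_pos": TCP position; "tool_rot": TCP orientation; "ft_force": force on the tool from outside, world axes, zero at the start; "moment": the same for the moment, N m; "grip_width": finger opening in mm; "grip_force": force on a finger pad.
Only numpy, scipy, OpenCV 4.12 (cv2) and the standard library are available. Lean on these libraries where they do the work, as an engineer would, in place of code of your own. Each camera call takes 0.05 s, during which the arm holds its last target. There are 200 camera calls.

## Working session

There is one attempt and no reset: what is moved stays moved. The work goes in short steps, each a Python script; the robot and the scene stay as the last script left them, time stands still between calls to the robot, and variables do not carry over. Pictures are saved under pics/ and viewed, at most 10 in all, crops included, and the job is handed in when it is done.

```bash
mkdir -p pics; ls; cat > h.py <<'E'
import numpy as np, cv2
from rig import bot
from scipy.spatial.transform import Rotation as R
def cam(n):
    c=bot.read_camera(n); q=c["attitude"]
    c["R"]=R.from_quat([q[1],q[2],q[3],q[0]]).as_matrix(); c["f"]=c["image"].shape[0]/2/np.tan(np.radians(c["fovy"])/2); return c
def cloud(c):
    h,w=c["depth"].shape; u,v=np.meshgrid(np.arange(w),np.arange(h)); d=c["depth"]
    p=np.stack([(u-c["cx"])/c["f"]*d,(v-c["cy"])/c["f"]*d,d],-1)
    return p@c["R"].T+np.array(c["eye"])
def down(yaw):  # tool z down, tool y (closing line) at world angle yaw
    y=np.array([np.cos(yaw),np.sin(yaw),0]);z=np.array([0,0,-1.]);x=np.cross(y,z)
    q=R.from_matrix(np.stack([x,y,z],1)).as_quat(); return [q[3],q[0],q[1],q[2]]
E
python3 - <<'E'
from h import *
for n in("scene","top"):
    c=cam(n); cv2.imwrite(f"pics/{n}0.png",c["image"]); print(n,c["eye"],c["attitude"],c["fovy"],c["cx"],c["cy"],(c["depth"]>0).mean())
s=bot.read_state(); print(s)
E
```

```text
pics
scene [1225.70227564  108.64532377  986.24209109] [-0.18673788  0.63240185  0.71744504 -0.22465411] 45.567018685016606 263.8956388238223 191.25038860244948 0.9960378011067709
top [ 418.22591649    4.96806967 1261.99433141] [ 0.05944917 -0.70272326  0.70555008 -0.06960538] 47.38790726406086 250.28766816059516 194.01339454254375 0.9957631429036459
{'clock': 0.1, 'joint_positions': array([-1.21159443e+00,  3.00396562e-01,  1.52149777e+00,  4.99207313e-05,
        1.32067942e+00, -6.66017118e-02]), 'qvel': array([ 1.05687000e-03,  8.05555076e-05, -1.78558120e-03,  1.69697577e-03,
       -2.98317843e-03,  3.40969519e-04]), 'effort': array([ 3.64579850e-03, -5.44378209e+01, -3.62370908e+01,  8.23369191e-05,
        3.04960115e-03, -1.70877661e-05]), 'ee_pos': array([ 227.12319047, -500.72014226,  249.79743287]), 'tool_rot': array([-4.88833363e-04,  9.77423078e-01,  2.11290997e-01, -4.75892530e-05]), 'ft_force': array([ 0.560377  , -0.40862039,  1.03982628]), 'moment': array([ 0.00283856, -0.00317868, -0.02452906]), 'grip_force': 0.0, 'grip_width': 85.45134102057042}
```

View pics/top0.png

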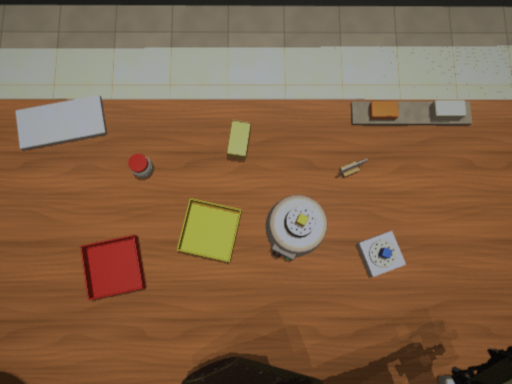

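View pics/scene0.png

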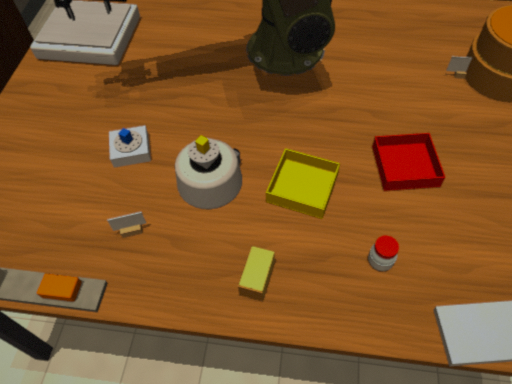

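The top view shows the yellow knob at (302,220) on the grater at (298,222), the blue knob at (386,253) on the stand, and the yellow tub at (210,231). The red tub is at (113,267) and the grater panel at about (284,252). The scene view shows the same layout, with the yellow knob at (202,144) and the blue knob at (125,135).

```bash
cat >> h.py <<'E'
def comp(m,near,win=None):
    n,l,st,ce=cv2.connectedComponentsWithStats(m.astype(np.uint8))
    k=1+np.argmin([np.hypot(*(ce[i]-near))+(1e3 if st[i,4]<12 else 0) for i in range(1,n)]); return l==k
def rect(P):  # yaw/centre/size from xy points
    (c,s,a)=cv2.minAreaRect(P[:,:2].astype(np.float32)); return np.round(c,1),np.round(s,1),round(a,1)
def ray(c,uv,z=None):
    d=c["R"]@np.array([(uv[0]-c["cx"])/c["f"],(uv[1]-c["cy"])/c["f"],1]); e=np.array(c["eye"])
    return (e,d/np.linalg.norm(d)) if z is None else e+d*(z-e[2])/d[2]
def meet(r1,r2):
    (a,d),(b,e)=r1,r2; t=np.linalg.lstsq(np.stack([d,-e],1),b-a,rcond=None)[0]; p,q=a+d*t[0],b+e*t[1]; return (p+q)/2,np.linalg.norm(p-q)
E
python3 - <<'E'
from h import *
C={n:cam(n) for n in("top","scene")}
px={"top":dict(y=(302,220),b=(386,253),t=(210,231),r=(113,267)),"scene":dict(y=(202,144),b=(125,135),t=(302,182),r=(408,161))}
top={}
for n,c in C.items():
    h=cv2.cvtColor(c["image"],cv2.COLOR_BGR2HSV).astype(int); W=cloud(c)
    Y=(abs(h[...,0]-30)<5)&(h[...,1]>150)&(h[...,2]>70); B=(abs(h[...,0]-112)<14)&(h[...,1]>140)&(h[...,2]>40)
    for k,m in(("y",Y),("b",B),("t",Y)):
        q=comp(m,px[n][k]); P=W[q]; zt=np.percentile(P[:,2],90)
        Q=P[P[:,2]>zt-6]; v,u=np.nonzero(q&(W[...,2]>zt-6))
        c2=(u.mean(),v.mean()); top[n,k]=c2
        print(n,k,q.sum(),"ztop",zt.round(1),"zmin",P[:,2].min().round(1),"n",len(Q),"mean",Q.mean(0).round(1),"rect",rect(Q),c2)
    s=dict(all=0)
    for k,lo,hi,ctr in(("grater",80,105,"y"),("disc",None,None,"y"),("bdisc",None,None,"b"),("block",22,42,"b")):
        kc=W[px[n][ctr][1],px[n][ctr][0]]; near=np.hypot(W[...,0]-kc[0],W[...,1]-kc[1])<(100 if k=="grater" else 75)
        if lo is None: lo,hi=(120,145) if ctr=="y" else (42,56)
        q=near&(W[...,2]>lo)&(W[...,2]<hi); P=W[q]
        print(n,k,len(P),"zmed",np.median(P[:,2]).round(1),"circle",cv2.minEnclosingCircle(P[:,:2].astype(np.float32)),rect(P))
for k in "ybt": print("tri",k,meet(ray(C["top"],top["top",k]),ray(C["scene"],top["scene",k])))
im=C["top"]["image"]; out=np.hstack([cv2.resize(im[185:270,255:340],(400,400),interpolation=2),cv2.resize(im[210:295,345:430],(400,400),interpolation=2)]); cv2.imwrite("pics/crop1.png",out)
E
```

```text
top y 352 ztop 47.1 zmin -0.9 n 151 mean [506.4  99.1  61.7] rect (array([503.5,  98.8]), array([180.1, 178.6]), 3.0) (np.float64(209.19867549668874), np.float64(242.12582781456953))
top b 59 ztop 80.2 zmin 70.2 n 52 mean [ 474.3 -370.7  100.5] rect (array([ 452.6, -191.8]), array([ 20.1, 399. ]), 7.0) (np.float64(386.0), np.float64(252.65384615384616))
top t 352 ztop 47.1 zmin -0.9 n 151 mean [506.4  99.1  61.7] rect (array([503.5,  98.8]), array([180.1, 178.6]), 3.0) (np.float64(209.19867549668874), np.float64(242.12582781456953))
top grater 1921 zmed 94.1 circle ((554.5291137695312, -141.5418701171875), 78.30259704589844) (array([ 553.8, -141.4]), array([152.7, 152.7]), 1.1)
top disc 553 zmed 135.6 circle ((554.760986328125, -141.94737243652344), 37.97708511352539) (array([ 554.8, -141.3]), array([73.8, 74. ]), 70.0)
top bdisc 225 zmed 43.5 circle ((477.82952880859375, -379.8410339355469), 56.85023498535156) (array([ 473. , -381.4]), array([74.1, 97.7]), 36.2)
top block 1013 zmed 37.2 circle ((475.486572265625, -380.005615234375), 69.2723617553711) (array([ 474.4, -380.7]), array(
[... 723 characters left out ...]
 478 zmed 135.3 circle ((557.8363647460938, -140.1804656982422), 39.06822204589844) (array([ 559.7, -139.9]), array([72.7, 74.7]), 25.5)
scene bdisc 184 zmed 43.4 circle ((479.67138671875, -375.8509521484375), 39.74533462524414) (array([ 480.6, -378.7]), array([67.2, 73.1]), 21.5)
scene block 882 zmed 36.9 circle ((478.0370178222656, -379.78411865234375), 69.997314453125) (array([ 478.2, -379. ]), array([106.1, 100.6]), 19.3)
tri y (array([541.69070714, -20.4942659 , 213.04834048]), np.float64(235.5749929876156))
tri b (array([ 475.50526044, -379.9557041 ,   72.04735765]), np.float64(0.1765092010273993))
tri t (array([513.53462143, 104.2404619 , -26.55196124]), np.float64(5.502755813167725))
```

View pics/crop1.png

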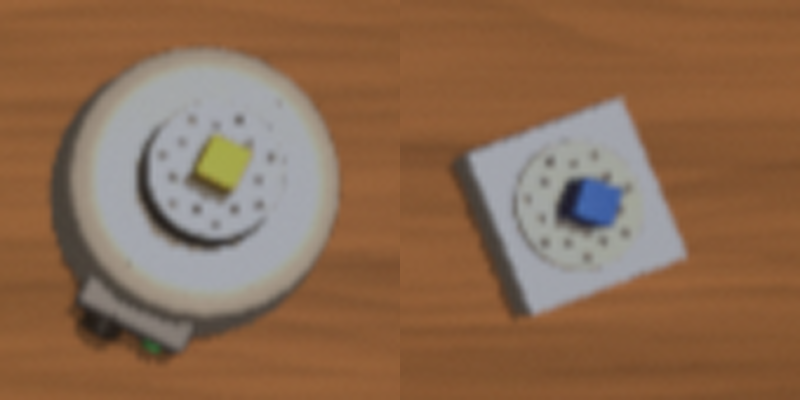

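The crop shows the yellow knob top at about (225,160) and the blue knob top at about (597,200), both turned square-ish. The panel edge runs from (90,280) to (190,330). The yellow mask missed the knob, so I'm refining the masks and yaws.

```bash
python3 - <<'E'
from h import *
C={n:cam(n) for n in("top","scene")}
def face(c,ctr,z,half,hue,name):   # top-face blob: colour in window, bright part; upscaled corners by ray onto plane z
    u,v=ctr;im=c["image"][v-half:v+half,u-half:u+half]; big=cv2.resize(im,None,fx=8,fy=8,interpolation=cv2.INTER_CUBIC)
    h=cv2.cvtColor(big,cv2.COLOR_BGR2HSV).astype(int); m=(abs(h[...,0]-hue)<13)&(h[...,1]>90)
    t=cv2.threshold(h[...,2][m].astype(np.uint8),0,255,cv2.THRESH_OTSU)[0]; m&=h[...,2]>t
    k=cv2.findContours(m.astype(np.uint8),cv2.RETR_EXTERNAL,cv2.CHAIN_APPROX_NONE)[0]; k=max(k,key=cv2.contourArea)[:,0].astype(float)
    uv=(k+.5)/8-.5+[u-half,v-half]; P=np.array([ray(c,p,z) for p in uv])
    M=cv2.moments(k.astype(np.float32)); g=(np.array([M["m10"],M["m01"]])/M["m00"]+.5)/8-.5+[u-half,v-half]
    print(name,"otsu",t,"rect",rect(P),"cent",ray(c,g,z).round(1)); return g
gy=[face(C["top"],(302,220),171,10,30,"top y"),face(C["scene"],(202,142),171,11,30,"scene y")]
gb=[face(C["top"],(386,253),77,10,112,"top b"),face(C["scene"],(125,134),77,11,112,"scene b")]
for g in(gy,gb): print("tri",meet(ray(C["top"],g[0]),ray(C["scene"],g[1])))
c=C["top"];W=cloud(c);h=cv2.cvtColor(c["image"],cv2.COLOR_BGR2HSV).astype(int)
g=np.array([554.7,-141.6]);r=np.hypot(W[...,0]-g[0],W[...,1]-g[1]); 
q=(r>84)&(r<125)&(W[...,2]>25)&(W[...,2]<110); q=cv2.connectedComponentsWithStats(q.astype(np.uint8)); k=1+np.argmax(q[2][1:,4]); P=W[q[1]==k]
print("panel",len(P),P.mean(0).round(1),"dir",np.degrees(np.arctan2(*(P.mean(0)[:2]-g)[::-1])).round(1),rect(P[P[:,2]>np.percentile(P[:,2],40)]))
for n,pp in(("top",(210,231)),("scene",(302,182))):
    c=C[n];W=cloud(c);h=cv2.cvtColor(c["image"],cv2.COLOR_BGR2HSV).astype(int); m=(abs(h[...,0]-30)<6)&(h[...,1]>180)
    q=comp(cv2.morphologyEx(m.astype(np.uint8),cv2.MORPH_CLOSE,np.ones((7,7))),pp); P=W[q]; P=P[(P[:,2]>-5)&(P[:,2]<60)]
    print(n,"tub",q.sum(),rect(P),"rim",np.percentile(P[:,2],98).round(1),"floor",np.percentile(P[:,2],30).round(1), rect(P[P[:,2]>40]))
    # block edge yaw
E
```

```text
top y otsu 133.0 rect (array([ 556. , -140.9]), array([23.2, 23.3]), 64.7) cent [ 555.9 -141.1  171. ]
scene y otsu 130.0 rect (array([ 556.8, -139.6]), array([28.7, 28.3]), 62.9) cent [ 556.  -140.5  171. ]
top b otsu 120.0 rect (array([ 475.5, -380.3]), array([22.6, 23.6]), 70.7) cent [ 475.7 -380.2   77. ]
scene b otsu 107.0 rect (array([ 477.6, -379.3]), array([24. , 24.9]), 69.3) cent [ 477.4 -379.    77. ]
tri (array([ 555.85702524, -140.87882431,  170.79041537]), np.float64(0.5829940970016483))
tri (array([ 475.67664063, -380.49224792,   74.91816435]), np.float64(0.7010797008126864))
panel 163 [475.5 -98.9  48. ] dir 151.7 (array([ 477.9, -102.7]), array([68.4, 14.3]), 63.3)Traceback (most recent call last):
  File "<stdin>", line 21, in <module>
    return _quantile_unchecked(
        a, q, axis, out, overwrite_input, method, keepdims, weights)
    return _ureduce(a,
                    func=_quantile_ureduce_func,
    ...<5 lines>...
                    overwrite_input=overwrite_input,
                    method=method)
    r = func(a, **kwargs)
    result = _quantile(arr,
                       quantiles=q,
    ...<2 lines>...
                       out=out,
                       weights=wgt)
    slices_having_nans = np.isnan(arr[-1, ...])
                                  ~~~^^^^^^^^^
IndexError: index -1 is out of bounds for axis 0 with size 0
```

```bash
python3 - <<'E'
from h import *
for n,pp in(("top",(210,231)),):
    c=cam(n);W=cloud(c);h=cv2.cvtColor(c["image"],cv2.COLOR_BGR2HSV).astype(int); print(h[231,210],W[231,210].round(1))
    m=(abs(h[...,0]-h[231,210,0])<8)&(h[...,1]>110); m=cv2.morphologyEx(m.astype(np.uint8),cv2.MORPH_CLOSE,np.ones((5,5)))
    q=comp(m,pp); k=cv2.findContours(q.astype(np.uint8),0,cv2.CHAIN_APPROX_NONE)[0][0][:,0]; print("tub rect",rect(np.array([ray(c,p,45) for p in k])))
    P=W[q]; print("rim z",np.percentile(P[:,2],[30,95,98]).round(1))
best={}
for nm,p,y in(("y",(555.9,-141,159),63.9),("b",(476,-380,65),70)):
    for k in(-180,-90,0,90):
        j=bot.ik(list(p),down(np.radians(y+k))); print(nm,y+k,None if j is None else np.round(j,2))
bot.move_gripper(60,40); q=down(np.radians(63.9))
j=bot.ik([555.9,-141,230],q)
E
```

```text
[ 31 146 168] [542.8 102.6   4.9]
tub rect (array([543.6, 102. ]), array([149. , 150.8]), 77.2)
rim z [ 3.5 45.4 47.7]
y -116.1 [-0.31  0.44  1.55 -0.    1.15  1.71]
y -26.1 [-0.31  0.44  1.55 -0.    1.15  0.14]
y 63.9 [-0.31  0.44  1.55 -0.    1.15 -1.43]
y 153.9 None
b -110 [-0.73  0.63  1.5  -0.    1.01  1.19]
b -20 [-0.73  0.63  1.5  -0.    1.01 -0.38]
b 70 [-0.73  0.63  1.5  -0.    1.01 -1.96]
b 160 None
```

```bash
python3 - <<'E'
from h import *
q=down(np.radians(-26.3))
def S(t): s=bot.read_state(); print(t,round(s["clock"],2),s["ee_pos"].round(1),s["ft_force"].round(1),round(s["grip_width"],1),round(s["grip_force"],1))
bot.move_to([555.9,-141,235],q); bot.servo_line([555.9,-141,159],speed=80); S("at")
bot.move_gripper(15,50); S("grip")
bot.servo_line([555.9,-141,235],speed=80); S("up")
for n in("top","scene"):
    c=cam(n); cv2.imwrite(f"pics/{n}_lift.png",c["image"])
E
```

```text
at 3.6 [ 556.1 -141.1  159.6] [-0.1  0.4  0.1] 60.1 0.0
grip 4.01 [ 556.  -141.   159.3] [-0.9  0.5  2.5] 23.6 50.6
up 5.11 [ 555.7 -140.9  234.4] [-0.3  0.2 -1.6] 23.2 50.2
```

View pics/scene_lift.png

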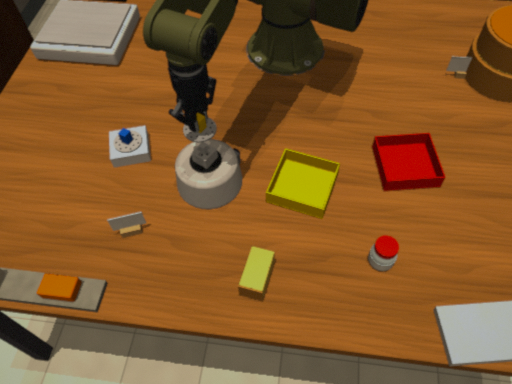

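The scene view shows the yellow head lifted clear at (200,128), and the empty drive block at (206,155). Next I'll put the head in the yellow tub.

```bash
cat >> h.py <<'E'
def S(t): s=bot.read_state(); print(t,round(s["clock"],2),s["ee_pos"].round(1),s["ft_force"].round(1),round(s["grip_width"],1),round(s["grip_force"],1))
E
python3 - <<'E'
from h import *
q=down(np.radians(-20))
bot.servo_line([543.6,102,235],speed=150); bot.servo_line([543.6,102,59],speed=100,until_force=8); S("down")
bot.move_gripper(45); bot.dwell(.3); bot.servo_line([543.6,102,200],speed=150)
bot.move_to([475.9,-380.1,160],q); S("over blue")
C={n:cam(n) for n in("top","scene")}
for n,(u,v) in(("top",(300,222)),("scene",(206,158))):
    c=C[n]; W=cloud(c); r=np.hypot(W[...,0]-555.5,W[...,1]+141)
    m=(r<40)&(W[...,2]>123)&(W[...,2]<137); P=W[m]; print(n,len(P),"z",np.median(P[:,2]).round(1),rect(P))
    m=(r<40)&(W[...,2]>110); v_,u_=np.nonzero(m); print(u_.min(),u_.max(),v_.min(),v_.max())
a=C["top"]["image"][197:247,276:326]; b=C["top"]["image"][190:270,170:250]
cv2.imwrite("pics/after.png",np.hstack([cv2.resize(a,(400,400),interpolation=2),cv2.resize(b,(400,400),interpolation=2)]))
E
```

```text
down 8.89 [543.8 102.   59.4] [-0.2  0.9 -1.8] 23.2 50.2
over blue 12.4 [ 476.5 -379.3  160.1] [-0.8 -0.4  0.6] 45.1 0.0
top 209 z 130.1 (array([ 554.7, -141.9]), array([44.1, 44.5]), 62.7)
289 311 211 233
scene 267 z 129.8 (array([ 558.1, -141.9]), array([49., 48.]), 64.4)
191 216 142 165
```

View pics/after.png

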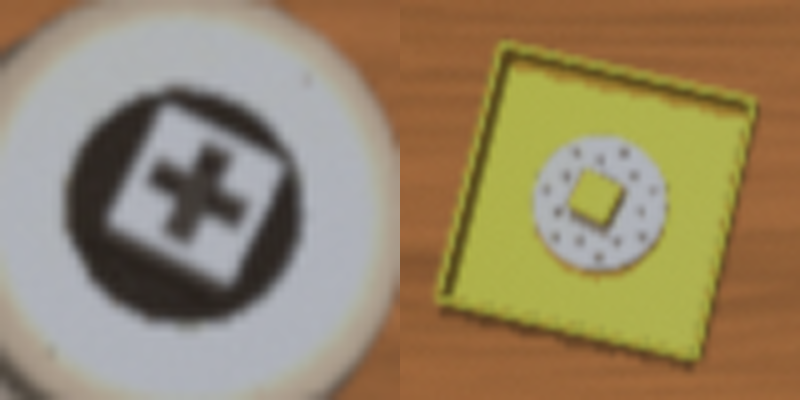

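The crop shows the drive's empty cross slot centred at crop (199,193), which is pixel (300.9,221.1). The yellow head stands inside the yellow tub at crop (600,203). Next I'll grip blue twice, a quarter turn apart, to centre it, then lift it.

```bash
python3 - <<'E'
from h import *
c=cam("top"); im=cv2.resize(c["image"][197:247,276:326],None,fx=8,fy=8,interpolation=cv2.INTER_CUBIC)
g=cv2.cvtColor(im,cv2.COLOR_BGR2GRAY); m=g<110
q=comp(m[100:300,100:300],(99,93)); v,u=np.nonzero(q); u=u+100;v=v+100
print("slot",q.sum(),u.min(),u.max(),v.min(),v.max(),ray(c,((u.mean()+.5)/8-.5+276,(v.mean()+.5)/8-.5+197),130).round(1))
x,y=475.9,-380.1
bot.move_to([x,y,140],down(np.radians(-110))); bot.servo_line([x,y,65],speed=80); S("a")
bot.move_gripper(15,40); S("g1"); bot.move_gripper(50)
bot.servo_line([x,y,92],speed=100); bot.servo_line([x,y,92],down(np.radians(-20)),speed=60); bot.servo_line([x,y,65],speed=80); S("b")
bot.move_gripper(15,80); S("g2")
bot.servo_line([x,y,170],speed=100); S("up")
c=cam("scene"); cv2.imwrite("pics/blue_up.png",cv2.resize(c["image"][60:220,60:280],None,fx=3,fy=3,interpolation=2))
E
```

```text
slot 4710 150 244 146 240 [ 556.5 -141.7  130. ]
a 15.04 [ 476.1 -380.3   65.6] [ 0.1 -0.9  0.5] 45.1 0.0
g1 15.36 [ 476.1 -380.3   65.6] [ 0.1 -0.2  4.5] 23.7 40.7
b 18.36 [ 475.8 -380.    64.5] [-0.7 -0.1  0.2] 49.9 0.0
g2 18.71 [ 476.2 -380.3   65.6] [-0.1 -1.5  4.7] 23.0 78.7
up 19.91 [ 475.7 -379.9  169.2] [-0.1 -0.5 -1.5] 23.3 78.3
```

View pics/blue_up.png

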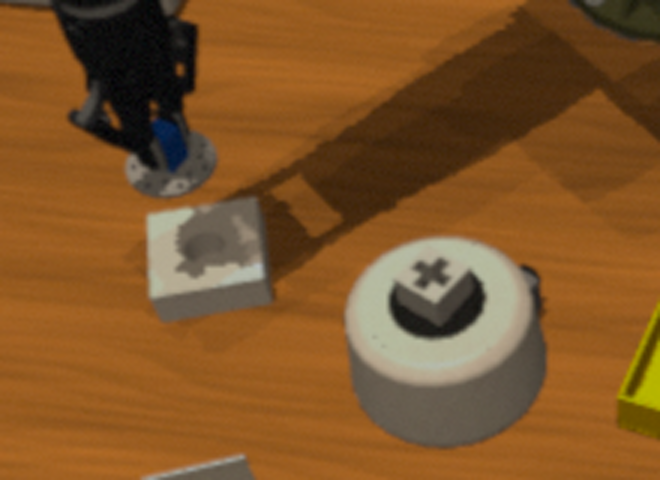

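The blue head is held upright at (170,155) in the crop, with its disc level. Now I'll insert it, guarded by force.

```bash
python3 - <<'E'
from h import *
q=down(np.radians(-26.4)); x,y=555.9,-141.4
bot.servo_line([475.9,-380.1,240],speed=150); bot.move_to([x,y,215],q); bot.servo_line([x,y,190],speed=60); bot.dwell(.2); S("above")
print(bot.servo_line([x,y,161],speed=30,until_force=4)); S("in")
E
```

```text
above 22.33 [ 556.  -141.4  190.4] [-0.  -0.3 -0.7] 22.9 78.3
False
in 23.45 [ 555.9 -141.4  161.1] [ 0.1 -0.5 -0.4] 23.0 78.3
```

It meshed with no side force. Now I'll press in steps.

```bash
python3 - <<'E'
from h import *
x,y=555.9,-141.4
for z in(159,157,155,153,151,150,149,148,147,146):
    bot.servo_line([x,y,z],speed=15); bot.dwell(.15); S(z)
    if bot.read_state()["ft_force"][2]>28: break
E
```

```text
159 23.88 [ 556.1 -141.5  159.4] [0.8 0.1 2.8] 22.8 78.9
157 24.32 [ 556.1 -141.5  157.2] [ 2.4 -0.6  4.3] 22.8 79.1
155 24.75 [ 556.1 -141.5  155.2] [2.5 0.6 6. ] 22.6 79.3
153 25.18 [ 556.1 -141.5  153.3] [ 1.8 -0.2  6.7] 23.0 79.4
151 25.62 [ 556.1 -141.5  151.5] [ 0.9 -1.   8.1] 22.8 79.6
150 26.02 [ 556.1 -141.5  150.5] [1.  0.4 8.1] 22.8 79.7
149 26.42 [ 556.1 -141.5  149.7] [-0.1  0.1  8.7] 22.7 79.8
148 26.82 [ 556.2 -141.5  149.6] [-3.4  1.2 19.2] 22.7 81.1
147 27.22 [ 556.2 -141.5  149.5] [-8.5  2.  28.2] 22.9 82.5
```

```bash
python3 - <<'E'
from h import *
bot.dwell(.5); S("hold")
c=cam("scene"); W=cloud(c); r=np.hypot(W[...,0]-556,W[...,1]+141); P=W[(r>22)&(r<42)&(W[...,2]>105)&(W[...,2]<135)]
A=np.c_[P[:,:2]-P[:,:2].mean(0),np.ones(len(P))]; print("disc plane (slopes, z)",np.linalg.lstsq(A,P[:,2],rcond=None)[0].round(3),len(P))
cv2.imwrite("pics/final.png",cv2.resize(c["image"][60:280,80:400],None,fx=2.5,fy=2.5,interpolation=2))
E
```

```text
hold 27.72 [ 556.2 -141.5  149.5] [-8.6  2.1 28.8] 22.8 82.4
disc plane (slopes, z) [-4.50000e-02 -1.30000e-02  1.24713e+02] 310
```

View pics/final.png

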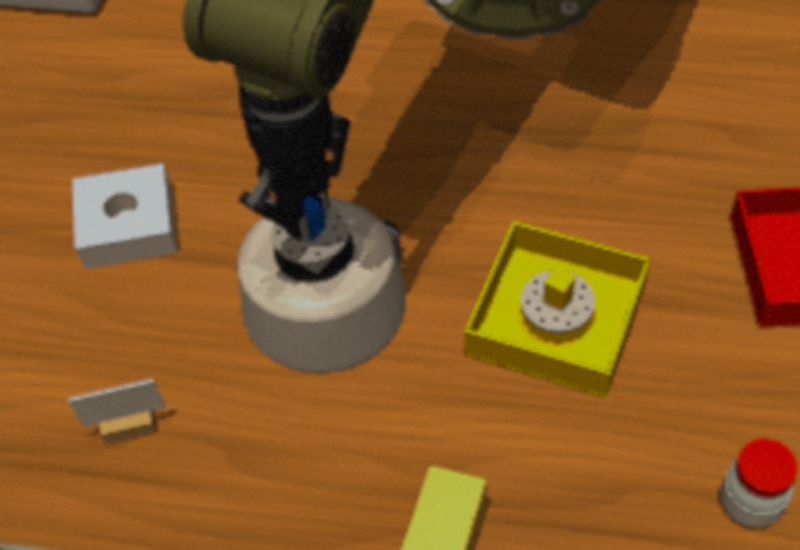

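The view shows the blue head home and pressed down on the drive at (312,235), with its disc level at about z = 125 mm. The yellow head is in the yellow tub at (557,300), and the bystanders haven't moved. I'm handing the job in.

```bash
python3 -c "
from rig import bot
print(bot.finish_job())"
```

```text
the job is handed in; nothing more can be done
None
```

Job handed in at about 28 s: the yellow head is in the yellow tub, and the blue head is meshed in the drive, still gripped and pressing the block down to its stop with about 29 N.

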